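# Hang the teaspoon basket inside the rinse tub

## Robot

A 6-joint arm with a two-finger parallel gripper is mounted at the origin on a cart in front of the work surface, level with it; the furniture and walls round the work are solid. World frame = base frame: x ahead of the robot, y to its left, z up, the work surface at z = 0. Lengths are in m, angles in rad, forces in N, time in s.
With the tool pointing down it reaches from about 0.3 to 0.875 m from the base axis. Payload 6.4 kg.
Tool frame: the origin (TCP) lies midway between the tips of the shut fingers; the grasp point (between the pads) lies 19 mm behind it; z points along the fingers, y is the line along which they close (so a half turn about z gives the same grasp; the last joint's range is limited). The gripper opens to 85 mm and grips with 20 to 120 N. Pads are 22 mm wide; open, the fingers measure 114 mm over their backs; the gripper's body (76 mm by 85 mm) begins 54 mm behind the grasp point. The pads swing forward as they close: fully open they stand 13 mm farther back than shut.
Start: joints at [-1.405, 0.181, 1.607, -0, 1.354, -0.206], TCP at [0.209, -0.536, 0.231] pointing down, gripper open.
Joint ranges: [-2.99, 2.99], [-0.89, 2.07], [0.3, 2.58], [-1.14, 4.28], [0, 2.63], [-3.12, 3.12]. Speed limits (rad/s): [2.57, 2.57, 3.01, 3.14, 3.14, 3.14].

## Interface

Orientations are given as a unit quaternion [w, x, y, z].
In Python, from bench import ctrl gives the robot as it stands. The module is installed in compiled form; this text tells all that it offers.
- The arm moves only by the tool move_arm, never from a script. Its argument "plan" is one flat list of numbers, 6 for each row, row after row: the shift along the world's x, y, z in units of 50 mm (1.0 is 50 mm), then the turn, a rotation vector about the world's x, y, z in rad. A call has 1 to 10 rows; each row is the pose to reach, as a shift and turn from the pose commanded when the call began; what a row does not reach only later rows make up. A row lasts 1/8 s, in which the tool goes at most 62.5 mm and 10.7 degrees, less where a joint would pass 70% of its speed; a pose out of reach is approached as far as the arm can. A call with a gripper value outside its range is refused whole. "grip" is the finger opening in mm, from 0 to 85.4, set as the call begins (left out, the last holds). The fingers move at their own pace and stop on an object; the grip force is fixed at half the most. Time passes only in rows, so rows that repeat a pose let the fingers close. It gives the time, the measured TCP pose, the force, the opening and the grip force at its end, in the units of the state.
- ctrl.get_obs(): the state, without advancing time (a new reading comes with each control period).
- ctrl.camera(name): name is "scene" or "side" or "wrist"; returns a dict with "pixels" (420x560x3 uint8, red, green, blue), "fx", "fy", "cx", "cy" (pixels), "origin" and "attitude" of the camera in the world. Camera axes: x right, y down, z forward; pixel columns grow to the right and rows downward; lengths in m; the calibration is good to about 2 mm. A picture is of the moment at which its call begins. There is no depth.
- ctrl.hand_in(): hands the job in; it is judged then, once.
The state is a dict: "time_s": time; "q": joint angles; "dq": joint speeds; "joint_efforts": joint torques, N m; "eef_pos": TCP position; "eef_rot": TCP orientation; "wrist_force": force on the tool from outside, world axes, zero at the start; "torque": the same for the moment, N m; "opening": opening from 0.0 (shut) to 1.0 (fully open); "grasp_force": force on a finger pad.
Only numpy, scipy, OpenCV 4.12 (cv2) and the standard library are available. Lean on these libraries where they do the work, as an engineer would, in place of code of your own. Each camera call takes 0.05 s, during which the arm holds its last target. There are 200 camera calls.

## Task

The dirty teaspoons are about to be soaked: take the perforated steel basket with the orange handle and hang it inside the grey rinse tub, its bent lip hooked over the tub's rim (any of the four walls will do), so that it hangs upright clear of the tub's floor. Leave the blue-handled basket where it stands, do not push the tub about, and let go of the basket.

Things in the scene. Friction and masses are not known exactly. Their poses are not given: they have to be found in the camera images.
- orange_handle (a point): Centre of the orange grip bar of the loose basket to hang (up to 0.25 kg, upright at the start). The bar runs along y: 72 mm long, 12 mm thick (x), 16 mm tall; z up. It stands on two thin side straps centrally over an open perforated steel box, 52 (x) by 64 (y) by 60 mm tall, whose underside is 98 mm and top edge 38 mm below this point. The bent lip is on the box's +x side.
- orange_lip (a point): Middle of the slot under the orange basket's bent lip, where the rim belongs: 35 mm along +x from the bar's centre and 38 mm below it, same axes. The lip, 44 mm wide (y), goes out level and turns down; the slot runs from the box at x = 26 to 44 mm from the bar's centre. The turned-down leg is 24 mm long, its lower half flaring out to x = 54 mm.
- blue_handle (a point): Centre of the blue grip bar of a second loose basket, identical to the orange one but for its colour, standing near it. A bystander.
- rinse_tub: Loose grey open rectangular tub, 1.5 kg. Origin: centre of its underside, on the worktop; z up. Body 120 (x) by 140 (y) by 85 mm tall, walls 4 mm, rolled rim bead 8 mm thick, flush inside: inside it is 112 by 132 mm; the rim's middle lies 60 mm (x walls) or 70 mm (y walls) from the centre. Rim top 85 mm, inner floor 4 mm above the underside.
Things that resemble listed ones, but are neither listed nor needed, are in the scene too. Leave any red look-alike of the part that bears orange_handle alone.

How it is judged:
By the outcome, as a careful person would: the job done as asked, in the order asked, and still so for the second after the job is handed in, with the robot touching nothing.
It also fails if it takes over 27 s, if anything falls off the work surface, if the arm or the gripper's body presses on something with over 40 N, if the wrist force passes 120 N, or if a joint passes its speed limit or range.

## Working session

There is one attempt and no reset: what is moved stays moved. The work goes in short steps, Python scripts to look and compute and a tool call to move; the robot and the scene stay as the last step left them, time stands still between calls to the robot, and variables do not carry over. Pictures are saved under pics/ and viewed, at most 10 in all, crops included, and the job is handed in when it is done.

Besides the shell and the picture viewer there is one more tool, called after ">>>" by a JSON object that holds its "method" and its "body". move_arm: Moves the arm, as the interface text tells. Its arguments: {"type":"object","properties":{"plan":{"type":"array"},"grip":{"type":"number"}},"required":["plan"]}

```bash
mkdir -p pics; cat > h.py <<'E'
from bench import ctrl
import numpy as np, cv2
from scipy.spatial.transform import Rotation as R
def rot(a):
    a=np.array(a,float)
    return a if a.shape==(3,3) else R.from_quat(a[[1,2,3,0]]).as_matrix()
def ray(c,u,v):
    d=rot(c["attitude"])@np.array([(u-c["cx"])/c["fx"],(v-c["cy"])/c["fy"],1]); return np.array(c["origin"]),d/np.linalg.norm(d)
def onz(c,u,v,z):
    o,d=ray(c,u,v); return o+d*(z-o[2])/d[2]
def tri(c1,p1,c2,p2):
    o1,d1=ray(c1,*p1);o2,d2=ray(c2,*p2)
    s=np.linalg.lstsq(np.c_[d1,-d2],o2-o1,rcond=None)[0]
    a,b=o1+s[0]*d1,o2+s[1]*d2
    return (a+b)/2,np.linalg.norm(a-b)
def proj(c,p):
    q=rot(c["attitude"]).T@(np.array(p)-c["origin"]); return [c["cx"]+c["fx"]*q[0]/q[2],c["cy"]+c["fy"]*q[1]/q[2]]
def save(c,n): cv2.imwrite("pics/"+n,c["pixels"][:,:,::-1])
E
python3 - <<'E'
from h import *
import pickle
cs={n:ctrl.camera(n) for n in("scene","side")}
pickle.dump(cs,open("c.pkl","wb"))
for n,c in cs.items(): save(c,n+"0.png");print(n,c["fx"],c["origin"],c["attitude"])
E
```

```text
scene 543.8694024948319 [-0.34917093  0.37354421  0.56510138] [ 0.2651993  -0.41975798  0.73675948 -0.45897499]
side 421.747453432226 [ 0.74109379 -0.47426803  0.82702026] [-0.24550079  0.92001252  0.29354385 -0.08448871]
```

View pics/scene0.png

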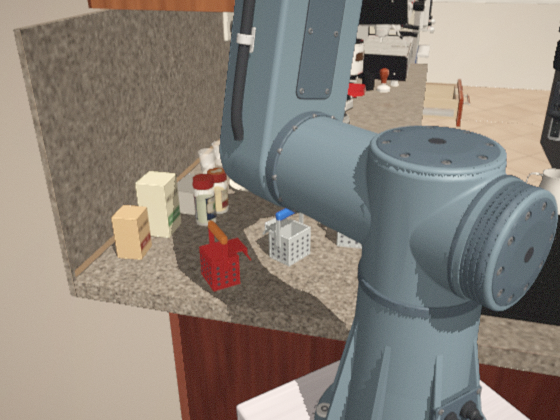

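View pics/side0.png

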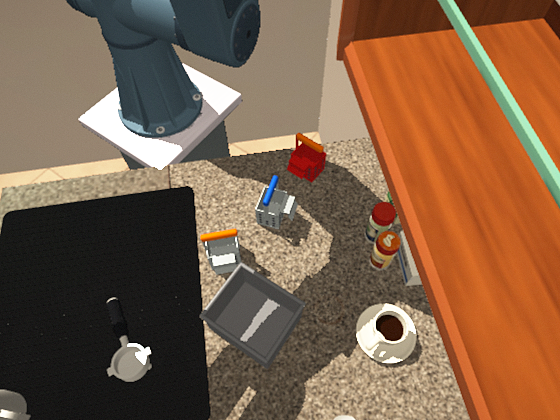

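Side view: candidates for the orange-handled basket are the red box with orange bar (308,155), the blue-handled steel one (273,200), and the steel box with orange bar (220,237). The last matches; the tub is at (252,313). In the scene view the arm hides the steel one. Checking with a close crop.

```bash
python3 - <<'E'
from h import *
import pickle
c=pickle.load(open("c.pkl","rb"))["side"]
cv2.imwrite("pics/crop.png",cv2.resize(c["pixels"][140:370,180:340,::-1],None,fx=2.6,fy=2.6,interpolation=cv2.INTER_CUBIC))
for p in [(203,238),(238,233),(268,203),(277,178)]: print(p,onz(c,*p,.098).round(3))
for p in [(239,264),(303,300),(266,362),(202,315)]: print(p,onz(c,*p,.085).round(3))
print(ctrl.get_obs()["eef_pos"],ctrl.get_obs()["eef_rot"])
E
```

```text
(203, 238) [ 0.399 -0.264  0.098]
(238, 233) [ 0.448 -0.216  0.098]
(268, 203) [ 0.455 -0.127  0.098]
(277, 178) [ 0.434 -0.067  0.098]
(239, 264) [ 0.486 -0.263  0.085]
(303, 300) [ 0.625 -0.251  0.085]
(266, 362) [ 0.634 -0.377  0.085]
(202, 315) [ 0.493 -0.379  0.085]
[ 0.20882526 -0.53521215  0.23047311] [-7.88904757e-04  9.82765119e-01  1.84856966e-01  1.61446169e-05]
```

View pics/crop.png

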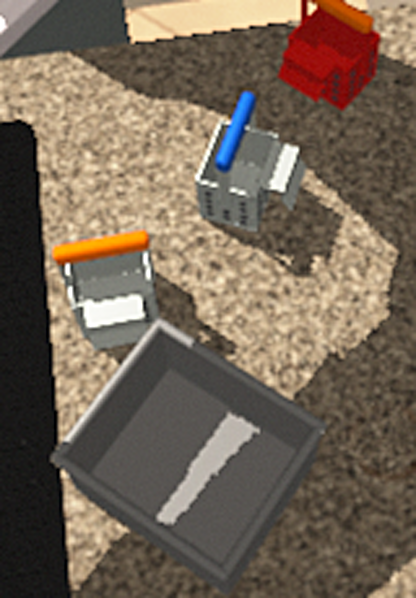

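The crop confirms it: steel box, orange bar (201–237, 234), lip toward the tub (basket +x at about −45° yaw). Tub corners are at (239,264), (303,300), (266,362), (202,315). The red one is the decoy. Moving above the bar for a wrist view.

>>> {"method": "move_arm", "body": {"plan": [0.6,0.8,0,0,0,0.06,1.4,2.0,0,0,0,0.14,2.3,3.1,0,0,0,0.22,3.2,4.2,0,0,0,0.3,3.9,5.3,0,0,0,0.38,4.3,5.9,0,0,0,0.41,4.3,5.9,0,0,0,0.41,4.3,5.9,0,0,0,0.41,4.3,5.9,0,0,0,0.41], "grip": 60}}

```text
time_s: 1.23
eef_pos: [0.4232, -0.2419, 0.2311]
eef_rot: [-0.0, 0.925, 0.38, -0.0]
wrist_force: [0.7, -0.5, -0.8]
opening: 0.7
grasp_force: 0.0
```

```bash
python3 - <<'E'
from h import *
import pickle
c=ctrl.camera("wrist");save(c,"w1.png");s=ctrl.camera("side");save(s,"s1.png")
pickle.dump((c,s),open("c1.pkl","wb"))
cs=pickle.load(open("c.pkl","rb"))
def bar(c,box=None):
    h=cv2.cvtColor(c["pixels"],cv2.COLOR_RGB2HSV); m=cv2.inRange(h,(8,170,120),(22,255,255))
    n,l,st,ce=cv2.connectedComponentsWithStats(m)
    for i in range(1,n):
        if st[i,4]>60:
            r=cv2.minAreaRect(np.argwhere(l==i)[:,::-1].astype(np.float32)); b=cv2.boxPoints(r)
            u=b[1]-b[0];w=b[2]-b[1]
            e=((b[0]+b[3])/2,(b[1]+b[2])/2) if np.linalg.norm(u)>np.linalg.norm(w) else ((b[0]+b[1])/2,(b[2]+b[3])/2)
            print(st[i,4],ce[i].round(1),onz(c,*ce[i],.101).round(4),[onz(c,*x,.101).round(3) for x in e])
bar(cs["side"]);print();bar(c);o=ctrl.get_obs();print(o["eef_pos"],o["opening"],o["time_s"],c["origin"],c["fx"])
E
```

```text
85 [340.4  24.4] [0.2819 0.4366 0.101 ] [array([0.333, 0.334, 0.101]), array([0.233, 0.534, 0.101])]
6790 [529.   72.6] [0.7567 0.5411 0.101 ] [array([0.607, 0.741, 0.101]), array([0.944, 0.372, 0.101])]
51463 [467.9 218.3] [0.7988 0.0696 0.101 ] [array([0.424, 0.559, 0.101]), array([ 1.048, -0.193,  0.101])]
196 [309.6 142.8] [0.439  0.0499 0.101 ] [array([0.402, 0.051, 0.101]), array([0.473, 0.049, 0.101])]
263 [218.2 234.8] [ 0.4202 -0.2425  0.101 ] [array([ 0.396, -0.268,  0.101]), array([ 0.444, -0.217,  0.101])]
248 [389.2 240.5] [ 0.6959 -0.0628  0.101 ] [array([ 0.678, -0.075,  0.101]), array([ 0.711, -0.052,  0.101])]

656 [276.3 200.7] [ 0.4226 -0.2392  0.101 ] [array([ 0.445, -0.215,  0.101]), array([ 0.395, -0.267,  0.101])]
[ 0.42318482 -0.24200126  0.23116663] 0.703980839736101 1.325 [ 0.47843987 -0.18667521  0.37390047] 327.16920202925974
```

View pics/w1.png

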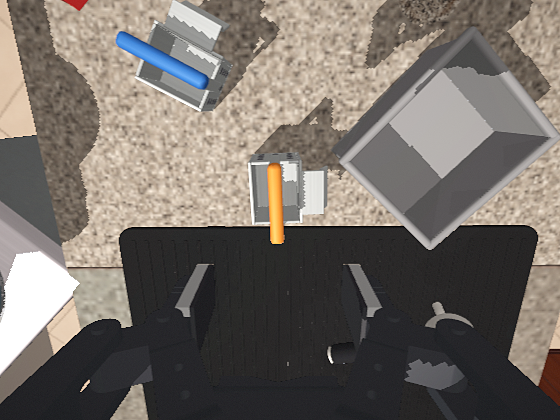

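Wrist view: orange bar at (276,201) over the steel box with its lip to the right at (314,192), blue bystander at (165,65), tub corners (340,158), (431,249), (475,27). Bar is at about (0.421, −0.241). Descending and gripping.

>>> {"method": "move_arm", "body": {"plan": [-0.02,0.01,-0.8,0,0,0.02,-0.04,0.02,-1.7,0,0,0.02,-0.04,0.02,-2.5,0,0,0.02,-0.04,0.02,-2.9,0,0,0.02,-0.04,0.02,-3.04,0,0,0.02,-0.04,0.02,-3.04,0,0,0.02,-0.04,0.02,-3.04,0,0,0.02]}}

```text
time_s: 2.2
eef_pos: [0.4225, -0.2406, 0.0804]
eef_rot: [0.001, 0.921, 0.39, 0.0]
wrist_force: [-0.2, -0.1, 0.3]
opening: 0.703
grasp_force: 0.0
```

>>> {"method": "move_arm", "body": {"plan": [0,0,0,0,0,0,0,0,0,0,0,0,0,0,0,0,0,0,0,0,0,0,0,0,0,0,0,0,0,0,0,0,0,0,0,0], "grip": 0}}

```text
time_s: 2.95
eef_pos: [0.4223, -0.24, 0.0798]
eef_rot: [0.0, 0.921, 0.39, 0.0]
wrist_force: [0.0, -1.0, 5.4]
opening: 0.134
grasp_force: 59.7
```

```bash
python3 - <<'E'
from h import *
import pickle
c,s=pickle.load(open("c1.pkl","rb"))
for p in [(340,158),(431,249),(475,27),(558,135)]: print(p,onz(c,*p,.085).round(4))
cv2.imwrite("pics/tub.png",np.hstack([cv2.resize(c["pixels"][15:260,325:560,::-1],(480,500),interpolation=cv2.INTER_CUBIC)]))
E
```

```text
(340, 158) [ 0.4866 -0.2548  0.085 ]
(431, 249) [ 0.4895 -0.3818  0.085 ]
(475, 27) [ 0.6297 -0.2539  0.085 ]
(558, 135) [ 0.6317 -0.3736  0.085 ]
```

View pics/tub.png

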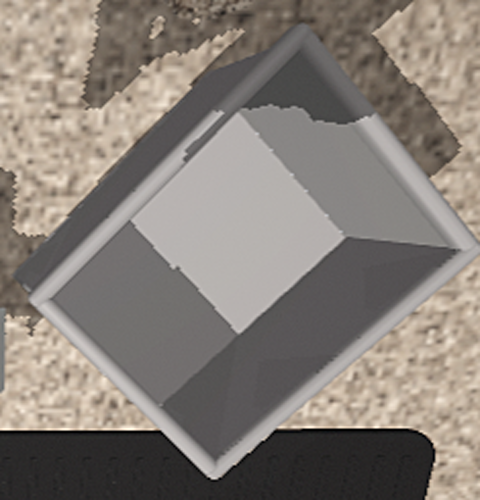

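Gripped (60 N). Tub centre is about (0.559, −0.316), yaw about 1.5°. I'll use its far +x wall (bar target about (0.594, −0.315)). Lifting, then moving above it.

>>> {"method": "move_arm", "body": {"plan": [0,0,0.4,0,0,0,0,0,1.0,0,0,0,0,0,1.7,0,0,0,0,0,2.3,0,0,0,0,0,2.6,0,0,0,0,0,2.6,0,0,0]}}

```text
time_s: 3.7
eef_pos: [0.422, -0.2399, 0.2094]
eef_rot: [0.0, 0.921, 0.39, 0.0]
wrist_force: [0.1, -0.6, -2.6]
opening: 0.129
grasp_force: 58.7
```

>>> {"method": "move_arm", "body": {"plan": [0.3,-0.1,0,0,0,0.08,0.8,-0.3,0,0,0,0.2,1.4,-0.6,0,0,0,0.35,2.1,-0.9,0,0,0,0.5,2.7,-1.2,0,0,0,0.65,3.2,-1.4,0,0,0,0.75,3.43,-1.5,0,0,0,0.796,3.43,-1.5,0,0,0,0.796,3.43,-1.5,0,0,0,0.796,3.43,-1.5,0,0,0,0.796]}}

```text
time_s: 4.95
eef_pos: [0.5927, -0.3144, 0.2089]
eef_rot: [-0.0, 0.698, 0.716, -0.0]
wrist_force: [0.4, -0.8, -2.0]
opening: 0.126
grasp_force: 58.8
```

```bash
python3 - <<'E'
from h import *
import pickle
c=ctrl.camera("wrist");s=ctrl.camera("side");pickle.dump((c,s),open("c2.pkl","wb"))
a=c["pixels"][:,:,::-1]; b=cv2.resize(s["pixels"][200:400,180:360,::-1],(378,420),interpolation=cv2.INTER_CUBIC)
cv2.imwrite("pics/w2.png",a);cv2.imwrite("pics/s2.png",b)
o=ctrl.get_obs();print(o["eef_pos"],o["eef_rot"],o["wrist_force"],o["opening"],o["time_s"],c["origin"])
E
```

```text
[ 0.59305818 -0.31459795  0.20941173] [ 1.79330303e-05  6.97646589e-01  7.16442067e-01 -2.47903238e-05] [ 0.01110677  0.19848412 -2.69051664] 0.12736578238229573 5.05 [ 0.59045092 -0.2360676   0.35170534]
```

View pics/w2.png

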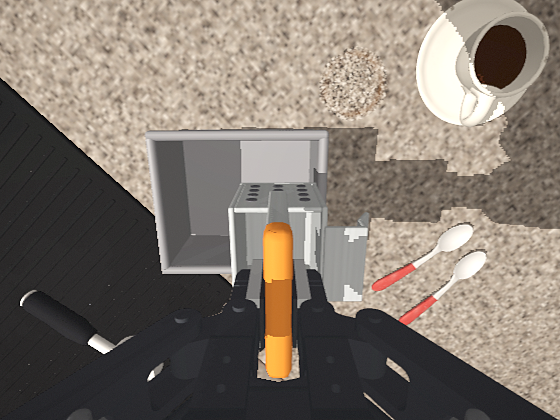

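View pics/s2.png

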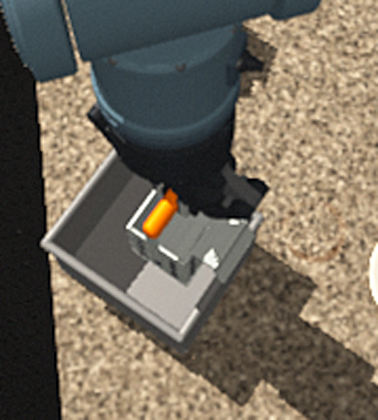

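Wrist: basket held upright with the lip on the right (345,262), and the tub's far rim runs down column ~324 from (328,130). Side: the lip stands over the +x wall. Computing the residual.

```bash
python3 - <<'E'
from h import *
import pickle
c,s=pickle.load(open("c2.pkl","rb"))
for p in [(147,133),(162,273),(328,129),(328,145),(327,170),(320,145),(319,170)]: print(p,onz(c,*p,.083).round(4))
# side: outer corners from crop
for p in [(42,242),(182,346),(262,218)]:
    q=(180+p[0]*180/378,200+p[1]*200/420); print(q,onz(s,*q,.083).round(4))
# lip in wrist image: predicted
y=np.deg2rad(1.53); X=np.array([np.cos(y),np.sin(y),0]);Y=np.array([-X[1],X[0],0]);B=np.array([.593,-.3146,.2094+.019])
for dx,dy,dz in [(0,36,8),(0,-36,8),(26,32,-38),(-26,32,-38),(54,22,-58),(44,22,-36),(44,-22,-36)]: print(dx,dy,dz,np.round(proj(c,B+X*dx/1e3+Y*dy/1e3+[0,0,dz/1e3])))
g=cv2.resize(c["pixels"][120:320,200:400,::-1],(600,600),interpolation=cv2.INTER_CUBIC);cv2.imwrite("pics/w2c.png",g)
E
```

```text
(147, 133) [ 0.4859 -0.2575  0.083 ]
(162, 273) [ 0.4877 -0.3824  0.083 ]
(328, 129) [ 0.6305 -0.2507  0.083 ]
(328, 145) [ 0.6314 -0.2632  0.083 ]
(327, 170) [ 0.632  -0.2836  0.083 ]
(320, 145) [ 0.6249 -0.2634  0.083 ]
(319, 170) [ 0.6254 -0.2838  0.083 ]
(200.0, 315.23809523809524) [ 0.4895 -0.3808  0.083 ]
(266.6666666666667, 364.76190476190476) [ 0.6375 -0.3799  0.083 ]
(304.76190476190476, 303.8095238095238) [ 0.6309 -0.2545  0.083 ]
0 36 8 [280. 227.]
0 -36 8 [280. 380.]
26 32 -38 [330. 204.]
-26 32 -38 [229. 204.]
54 22 -58 [372. 211.]
44 22 -36 [364. 223.]
44 -22 -36 [358. 298.]
```

View pics/w2c.png

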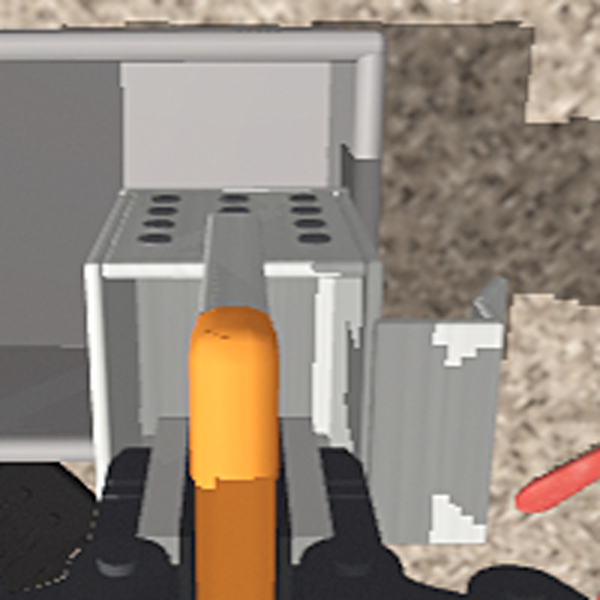

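Rim middle is about x=0.630 and slot middle about 0.6275, so +2.5 mm x. Lowering to just above hooking, then another look.

>>> {"method": "move_arm", "body": {"plan": [0.05,0,-0.3,0,0,0,0.05,0,-0.7,0,0,0,0.05,0,-1.1,0,0,0,0.05,0,-1.35,0,0,0,0.05,0,-1.45,0,0,0,0.05,0,-1.45,0,0,0]}}

```text
time_s: 5.8
eef_pos: [0.5959, -0.3147, 0.1365]
eef_rot: [-0.0, 0.697, 0.717, -0.0]
wrist_force: [-0.3, 0.6, -2.0]
opening: 0.127
grasp_force: 58.7
```

```bash
python3 - <<'E'
from h import *
import pickle
c=ctrl.camera("wrist");s=ctrl.camera("side");pickle.dump((c,s),open("c3.pkl","wb"))
a=cv2.resize(c["pixels"][90:310,230:400,::-1],(464,600),interpolation=cv2.INTER_CUBIC); b=cv2.resize(s["pixels"][250:400,200:284,::-1],(336,600),interpolation=cv2.INTER_CUBIC)
b=cv2.resize(s["pixels"][270:380,240:320,::-1],(336,462),interpolation=cv2.INTER_CUBIC);b=cv2.copyMakeBorder(b,0,138,0,0,0)
cv2.imwrite("pics/p3.png",np.hstack([a,b]))
o=ctrl.get_obs();print(o["eef_pos"],o["wrist_force"],o["opening"],o["time_s"])
E
```

```text
[ 0.59638462 -0.31507976  0.13763558] [ 0.63045179 -0.58541025 -2.38613123] 0.13082415348855983 5.9
```

View pics/p3.png

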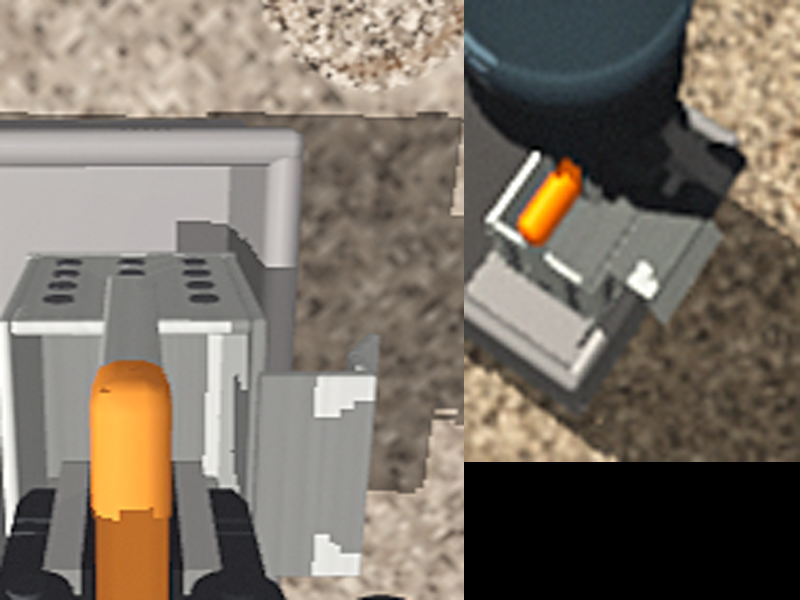

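```bash
python3 - <<'E'
from h import *
import pickle
c,s=pickle.load(open("c3.pkl","rb"))
k=170/464
for p in [(302,170),(300,230),(265,170),(265,230)]: print(onz(c,230+p[0]*k,90+p[1]*k,.083).round(4))
zb=.1376+.019
print("lip")
for p in [(376,378),(360,574),(260,375)]: print(onz(c,230+p[0]*k,90+p[1]*k,zb-.036).round(4))
print("box",onz(c,230+(265)*k,90+325*k,zb-.038).round(4),onz(c,230+(8)*k,90+325*k,zb-.038).round(4))
k=80/336
print("rim side")
for p in [(578,405)]: 
    q=(240+(p[0]-464)*k,270+p[1]*k);print(onz(s,*q,.083).round(4))
for p in [(720,232),(665,320)]:
    q=(240+(p[0]-464)*k,270+p[1]*k);print(onz(s,*q,zb-.05).round(4))
E
```

```text
[ 0.6313 -0.2604  0.083 ]
[ 0.632  -0.2736  0.083 ]
[ 0.6233 -0.2606  0.083 ]
[ 0.6242 -0.2738  0.083 ]
lip
[ 0.6414 -0.2944  0.1206]
[ 0.6428 -0.337   0.1206]
[ 0.6194 -0.2944  0.1206]
box [ 0.6199 -0.2851  0.1186] [ 0.5716 -0.2863  0.1186]
rim side
[ 0.6397 -0.3816  0.083 ]
[ 0.6501 -0.2967  0.1066]
[ 0.652  -0.3384  0.1066]
```

Rim middle (0.630) matches the slot middle (0.630) and the yaw matches. Lowering onto the rim.

>>> {"method": "move_arm", "body": {"plan": [0,0,-0.15,0,0,0,0,0,-0.3,0,0,0,0,0,-0.45,0,0,0,0,0,-0.55,0,0,0,0,0,-0.6,0,0,0,0,0,-0.6,0,0,0]}}

```text
time_s: 6.65
eef_pos: [0.5958, -0.3147, 0.1066]
eef_rot: [-0.0, 0.698, 0.717, -0.0]
wrist_force: [0.6, 0.3, -2.7]
opening: 0.132
grasp_force: 58.8
```

No contact force yet; going on in small steps.

>>> {"method": "move_arm", "body": {"plan": [0,0,-0.03,0,0,0,0,0,-0.05,0,0,0,0,0,-0.05,0,0,0]}}

```text
time_s: 7.02
eef_pos: [0.5961, -0.3149, 0.1048]
eef_rot: [0.0, 0.697, 0.717, 0.0]
wrist_force: [-1.8, 0.6, 1.4]
opening: 0.124
grasp_force: 59.1
```

>>> {"method": "move_arm", "body": {"plan": [0,0,-0.02,0,0,0,0,0,-0.03,0,0,0,0,0,-0.03,0,0,0]}}

```text
time_s: 7.4
eef_pos: [0.5961, -0.315, 0.1047]
eef_rot: [0.0, 0.697, 0.717, -0.0]
wrist_force: [-5.7, 2.9, 9.1]
opening: 0.127
grasp_force: 60.3
```

Contact came at the expected seated height (z≈0.1045). Releasing.

>>> {"method": "move_arm", "body": {"plan": [0,0,0.03,0,0,0,0,0,0.03,0,0,0,0,0,0.03,0,0,0]}}

```text
time_s: 7.78
eef_pos: [0.5961, -0.3149, 0.1047]
eef_rot: [0.0, 0.698, 0.717, 0.0]
wrist_force: [-2.8, 0.3, 4.2]
opening: 0.129
grasp_force: 59.7
```

>>> {"method": "move_arm", "body": {"plan": [0,0,0,0,0,0,0,0,0,0,0,0,0,0,0,0,0,0,0,0,0,0,0,0], "grip": 40}}

```text
time_s: 8.28
eef_pos: [0.5959, -0.3147, 0.1042]
eef_rot: [-0.0, 0.697, 0.717, 0.0]
wrist_force: [0.2, 0.1, -0.1]
opening: 0.469
grasp_force: 0.0
```

>>> {"method": "move_arm", "body": {"plan": [0,0,0.2,0,0,0,0,0,0.6,0,0,0,0,0,1.2,0,0,0,0,0,1.9,0,0,0,0,0,2.4,0,0,0,0,0,2.8,0,0,0,0,0,2.8,0,0,0,-0.6,0,2.8,0,0,0,-1.2,0,2.8,0,0,0,-1.2,0,2.8,0,0,0]}}

```text
time_s: 9.52
eef_pos: [0.5341, -0.3144, 0.243]
eef_rot: [-0.001, 0.698, 0.716, -0.0]
wrist_force: [-0.2, 0.6, 0.4]
opening: 0.47
grasp_force: 0.0
```

```bash
python3 - <<'E'
from h import *
c=ctrl.camera("wrist");s=ctrl.camera("side")
a=cv2.resize(c["pixels"][:,:,::-1],(480,360)); b=cv2.resize(s["pixels"][240:380,190:320,::-1],(320,345),interpolation=cv2.INTER_CUBIC);b=cv2.copyMakeBorder(b,0,15,0,0,0)
cv2.imwrite("pics/p4.png",np.hstack([a,b]))
o=ctrl.get_obs();print(o["eef_pos"],o["wrist_force"],o["opening"],o["time_s"])
E
```

```text
[ 0.53586579 -0.31461119  0.24363058] [ 0.07071598 -0.65695459  0.01047334] 0.4702148789618398 9.625
```

View pics/p4.png

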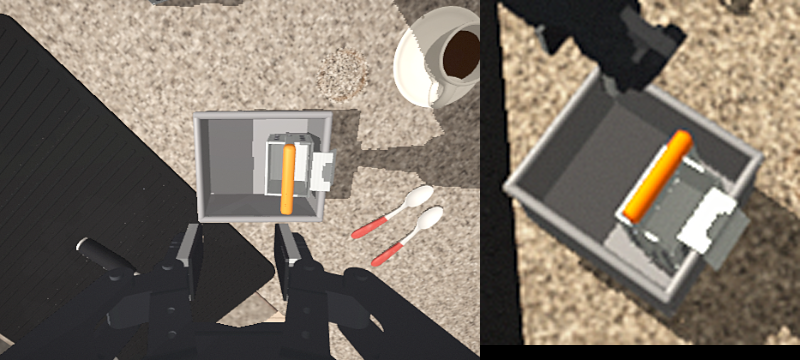

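The lip (322,172 in the wrist half) sits over the tub's +x rim, the basket is upright inside, the gripper is clear and the tub has not moved. I'll check the bar's height, then hand in if it is right.

```bash
python3 - <<'E'
from h import *
c=ctrl.camera("wrist");s=ctrl.camera("side")
def f(c,x0,x1,y0,y1):
    m=cv2.inRange(cv2.cvtColor(c["pixels"],cv2.COLOR_RGB2HSV),(8,170,120),(22,255,255))[y0:y1,x0:x1]
    p=np.argwhere(m); return p[:,::-1].mean(0)+[x0,y0]
p,q=f(c,300,375,150,260),f(s,230,280,280,340)
t,e=tri(c,p,s,q);print(t,e)
if abs(t[2]-.124)<.008 and abs(t[0]-.596)<.01: print(ctrl.hand_in())
E
```

```text
[ 0.58430362 -0.3183183   0.11790449] 0.0021791107497916204
```

The bar is 12 mm inward and 6 mm lower than at release. That fits the natural hang: the leg takes up its ~10 mm of slot play, tilting the basket about 9°, box bottom against the wall. Confirming that it is stationary and how far it tilts before handing in.

```bash
python3 - <<'E'
from h import *
from scipy.optimize import minimize_scalar
import time
def f(c,x0,x1,y0,y1):
    m=cv2.inRange(cv2.cvtColor(c["pixels"],cv2.COLOR_RGB2HSV),(8,170,120),(22,255,255))[y0:y1,x0:x1]
    p=np.argwhere(m); return p[:,::-1].mean(0)+[x0,y0]
for i in range(10):
    c=ctrl.camera("wrist");s=ctrl.camera("side")
    if i%9==0: t,e=tri(c,f(c,300,375,150,260),s,f(s,230,280,280,340));print(t.round(4))
# predicted box/lip pixels for tilts, compare with seen lip outer edge & box near-top corners
B=t-[0,0,.003]
for th in (0,5,10,15):
    M=R.from_euler("zy",[1.5,-th],degrees=True).as_matrix()
    print(th,[(np.array(proj(c,B+M@np.array(p)/1e3))*480/560).round(0) for p in [(-26,32,-38),(26,32,-38),(45,22,-36),(45,-22,-36)]],"floor gap",round((B+M@np.array([-26,0,-98])/1e3)[2],3),round((B+M@np.array([26,0,-98])/1e3)[2],3))
E
```

```text
[ 0.5844 -0.3183  0.1177]
[ 0.5843 -0.3183  0.1179]
0 [array([259., 141.]), array([306., 141.]), array([322., 150.]), array([319., 188.])] floor gap 0.017 0.017
5 [array([262., 141.]), array([309., 142.]), array([326., 151.]), array([323., 189.])] floor gap 0.015 0.02
10 [array([265., 141.]), array([312., 142.]), array([330., 152.]), array([326., 190.])] floor gap 0.014 0.023
15 [array([268., 141.]), array([316., 143.]), array([333., 153.]), array([329., 192.])] floor gap 0.014 0.027
```

It is stationary, tilted about 10° (the natural hang in the slot play), and at least 10 mm clear of the floor.

```bash
python3 -c "
from bench import ctrl
print(ctrl.hand_in())"
```

```text
the job is handed in; nothing more can be done
None
```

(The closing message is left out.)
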